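Pack up the socket set

TASK

Pack up the socket set on the bench. The deep spark-plug socket has been left standing on end in its trough: tip it over with a fingertip so that it lies down in the trough, then push the open lid over and fully shut, and last push both latches down flat against the front of the case. Do it all by pushing: do not pick up the socket, and leave the spool, the bottle and the screwdriver where they are.

Things in the scene. Friction and masses are not known exactly. Their poses are not given: they have to be found in the camera images.
- case: Dark teal plastic socket-set case, fixed on the bench, 200 mm deep (its x), 300 mm long (its y), base walls 42 mm high. Origin: centre of its underside, z up. Front (latch side) at -x, facing roughly to the robot's right; hinge side at +x; y points roughly back to the robot. A carrying handle, 26 mm high, sticks out 28 mm from the middle of the front (y -50 to +50 mm).
- trough (a point): Middle of the trough's flat floor, 12 mm above the bench, at x = -60 mm, y = 0 in the case frame (axes as the case). The trough runs along y, 32 mm wide, from y = -90 to +90 mm, 18 mm deep in a black insert whose top is at 30 mm; behind it stand seated sockets and a ratchet, fixed, up to 42 mm high.
- plug_socket: Loose spark-plug socket, plain steel cylinder 26 mm in diameter, 75 mm long, 100 to 180 g, standing on end on the trough floor (top 87 mm above the bench), within 40 mm of the trough's middle. Origin: centre of the end it stands on; z along its length. Tipped along the trough, towards its farther end, it has room to lie.
- plug_socket_mid (a point): Middle of the spark-plug socket, on its axis, 37.5 mm from each end; z along its axis.
- lid (a joint): Angle of the lid (rad): 0 shut, 1.62 to 1.88 at the start (about upright or leaning back away from the case); stop at 1.92. The hinge is stiff and the lid stays where it is left; moving it takes about 1 to 5 N at its free edge. The standing socket would block it.
- lid_hinge (a point): Middle of the lid's hinge line, at x = +100 mm, z = 42 mm in the case frame. The lid is a shell 200 mm from hinge to free edge, 300 mm long, 26 mm deep; shut, its outer face is level, 68 mm above the bench.
- lid_edge (a point): Middle of the lid's free edge, at the outer face (lid shut: top of the front, x = -100 mm, z = 68 mm in the case frame).
- latch_near (a joint): Angle of the latch nearer the robot (case y = +85 mm), rad: 0 folded down flat along the case front, grows outwards, 0.9 to 1.4 at the start, stop at 1.5. Black flap 36 mm wide, 7 mm thick, 34 mm from pivot to free end, hinged on the lid's front wall; lid shut: pivot at x = -106 mm, z = 55 mm in the case frame. Stays where left; 1 to 3 N at its end moves it.
- latch_far (a joint): The same for the latch farther from the robot (case y = -85 mm).
- latch_near_end (a point): Middle of the free end of the nearer latch.
- latch_far_end (a point): Middle of the free end of the farther latch.
- line_spool: Bystander: pale spool of trimmer line, 84 mm in diameter, 55 mm high, standing on the bench behind the hinge side. Origin: centre of its underside.
- oil_bottle: Bystander: white oil bottle with a red cap, 60 mm in diameter, 150 mm high, standing in front of the case beyond its far latch. Origin: centre of its underside.
- screwdriver: Bystander: screwdriver lying on the bench in front of the case, about 100 mm from it, under 40 mm high.
Not all that is in view belongs to the job. Of the things that look like the plug_socket, the smallest one is meant.

How it is judged:
By the outcome, as a careful person would: the job done as asked, in the order asked, and still so for the second after the job is handed in, with the robot touching nothing.
It also fails if it takes over 72 s, if anything falls off the work surface, if the arm or the gripper's body presses on something with over 40 N, if the wrist force passes 120 N, or if a joint passes its speed limit or range.

ROBOT

A 6-joint arm with a two-finger parallel gripper is mounted at the origin on the work surface. World frame = base frame: x ahead of the robot, y to its left, z up, the work surface at z = 0. Lengths are in m, angles in rad, forces in N, time in s.
With the tool pointing down it reaches from about 0.35 to 0.85 m from the base axis. Payload 8.1 kg.
Tool frame: the origin (TCP) lies on the centre line of the jaws, within the pads' length; the fingertips stand 17 mm ahead of it and the grasp point (between the pads) lies 2 mm behind it; z points along the fingers, y is the line along which they close (so a half turn about z gives the same grasp; the last joint's range is limited). The gripper opens to 93 mm and grips with 3 to 60 N. Pads are 15 mm wide; open, the fingers measure 128 mm over their backs; the gripper's body (75 mm by 188 mm) begins 65 mm behind the grasp point.
Start: joints at [-1.369, 0.13, 1.488, -0, 1.523, -0.085], TCP at [0.17, -0.575, 0.236] pointing down, gripper open.
Joint ranges: [-2.96, 2.96], [-0.89, 2.26], [0.02, 2.5], [-1.34, 4.48], [0, 2.73], [-2.66, 2.66]. Speed limits (rad/s): [2.39, 2.39, 2.79, 3.14, 3.14, 3.14].

INTERFACE

Orientations are given as a rotation vector (axis times angle).
In Python, from plant import telemetry, viewer, order gives the robot as it stands.
- The arm moves only by the tool send_rows, never from a script. Its argument "plan" is a list that holds one entry, the list of rows, each a list of 5 numbers: the closure, from -1 (fully open) to 1 (shut), then the shift along the world's x, y, z normalised to -1 to 1, where 1 is 0.2 m, then the turn about the world's z normalised to -1 to 1, where 1 is 60 degrees. A call has 1 to 20 rows; each row is the pose to reach, as a shift and turn from the pose commanded when the call began; what a row does not reach only later rows make up. A row lasts 1/12 s, in which the tool goes at most 41.7 mm and 7.16 degrees, less where a joint would pass 70% of its speed; a pose out of reach is approached as far as the arm can. A call with a number of a shift or a turn outside -1 to 1 is refused whole. A call with a gripper value outside its range is refused whole. The fingers move at their own pace and stop on an object; "force" is the grip in N (left out, the last holds). Time passes only in rows, so rows that repeat a pose let the fingers close. It gives the time, the measured TCP pose, the force, the opening and the grip force at its end, in the units of the state.
- telemetry.read_state(): the state, without advancing time (a new reading comes with each control period).
- viewer.read_camera(name): name is "side" or "top" or "wrist"; returns (picture, depth): 480x640x3 uint8, blue, green, red; 480x640 float32, m along the optical axis (not along the pixel's ray), 0 where there is no reading.
- viewer.calibration(name): a dict with "camera_matrix" (3x3 intrinsics, pixels), "extrinsics" (4x4, takes a point from camera to world coordinates); the wrist camera has in their place "hand_eye" (4x4, takes a point from camera to tool coordinates, whose origin is the TCP and whose axes are the flange's). Camera axes: x right, y up, looking along -z (the intrinsics and any distortion apply to the point x, -y, -z); pixel columns grow to the right and rows downward; lengths in m; the calibration is good to about 2 mm. A picture is of the moment at which its call begins: read the wrist's pose just before it. calibration takes no time and is no camera call.
- order.close_job(): hands the job in; it is judged then, once.
The state is a dict: "t": time; "q": joint angles; "dq": joint speeds; "joint_torque": joint torques, N m; "tool_pos": TCP position; "orientation": TCP orientation; "force": force on the tool from outside, world axes, zero at the start; "wrist_torque": the same for the moment, N m; "opening": finger opening in m; "gripper_force": force on a finger pad.
Only numpy, scipy, OpenCV 4.12 (cv2) and the standard library are available. Lean on these libraries where they do the work, as an engineer would, in place of code of your own. Each camera call takes 0.05 s, during which the arm holds its last target. There are 200 camera calls.

## Working session

There is one attempt and no reset: what is moved stays moved. The work goes in short steps, Python scripts to look and compute and a tool call to move; the robot and the scene stay as the last step left them, time stands still between calls to the robot, and variables do not carry over. Pictures are saved under pics/ and viewed, at most 10 in all, crops included, and the job is handed in when it is done.

Besides the shell and the picture viewer there is one more tool, called after "Emit:" as a command line: name --argument value ..., lists and objects as JSON in quotes. send_rows: Moves the arm, as the interface text tells. Scaled input: -1 to 1 covers 0.2 m each way for a shift and 60 degrees each way for a turn. Its arguments: {"type":"object","properties":{"plan":{"type":"array"},"force":{"type":"number"}},"required":["plan"]}

```bash
ls; mkdir -p pics; cat > h.py <<'E'
import numpy as np, cv2
from plant import telemetry, viewer, order
def grab(name):
    s=telemetry.read_state(); p,d=viewer.read_camera(name); c=viewer.calibration(name)
    K=np.array(c["camera_matrix"])
    if "extrinsics" in c: T=np.array(c["extrinsics"])
    else:
        W=np.eye(4); W[:3,:3]=cv2.Rodrigues(np.array(s["orientation"],float))[0]; W[:3,3]=s["tool_pos"]; T=W@np.array(c["hand_eye"])
    return p,d,K,T,c
def cloud(d,K,T):
    v,u=np.mgrid[:480,:640]
    P=np.stack([(u-K[0,2])/K[0,0]*d,-(v-K[1,2])/K[1,1]*d,-d],-1)
    return P@T[:3,:3].T+T[:3,3]
E
python3 - <<'E'
from h import *
for n in("side","top"):
    p,d,K,T,c=grab(n); cv2.imwrite(f"pics/{n}0.png",p); np.savez(f"{n}0.npz",p=p,X=cloud(d,K,T),d=d,K=K,T=T); print(n,[k for k in c],K.round(1).tolist(),T.round(3).tolist())
    print({k:c[k] for k in c if k not in("camera_matrix","extrinsics")})
print(telemetry.read_state())
E
```

```text
pics
side ['camera_matrix', 'extrinsics'] [[478.2, 0.0, 323.8], [0.0, 478.2, 235.7], [0.0, 0.0, 1.0]] [[0.966, 0.172, -0.191, 0.48], [-0.257, 0.605, -0.754, -0.574], [-0.014, 0.777, 0.629, 0.568], [0.0, 0.0, 0.0, 1.0]]
{}
top ['camera_matrix', 'extrinsics'] [[494.6, 0.0, 321.2], [0.0, 494.6, 240.0], [0.0, 0.0, 1.0]] [[-0.004, 0.994, -0.109, 0.55], [-1.0, -0.004, -0.002, -0.016], [-0.003, 0.109, 0.994, 0.95], [0.0, 0.0, 0.0, 1.0]]
{}
{'t': 0.1, 'q': array([-1.36940343e+00,  1.31086361e-01,  1.48913482e+00, -1.56141517e-06,
        1.52295900e+00, -8.54165358e-02]), 'dq': array([ 0.00140212, -0.00160603, -0.00268734, -0.00061333, -0.0010784 ,
        0.00061031]), 'joint_torque': array([ 1.77614515e-03, -5.61341000e+01, -4.93096054e+01,  7.70889851e-02,
        2.91563821e-02, -6.76446325e-05]), 'tool_pos': array([ 0.16965595, -0.57503935,  0.2347114 ]), 'orientation': array([-3.10777617e+00, -4.48750281e-01,  1.46893838e-04]), 'force': array([0.27188482, 0.42633859, 0.28048274]), 'wrist_torque': array([-0.00299947, -0.05521766,  0.00110766]), 'gripper_force': 0.0, 'opening': 0.0929761375887884}
```

View pics/side0.png

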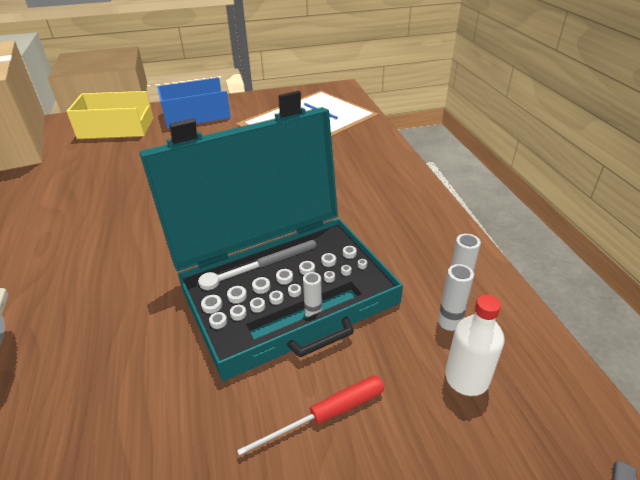

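View pics/top0.png

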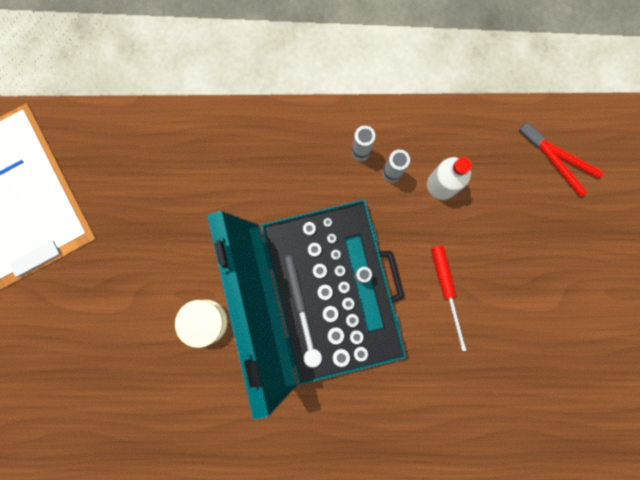

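```bash
python3 - <<'E'
from h import *
a=np.load("top0.npz"); b=np.load("side0.npz")
def ray(n,u,v,z):
    K,T=n["K"],n["T"]; r=T[:3,:3]@np.array([(u-K[0,2])/K[0,0],-(v-K[1,2])/K[1,1],-1]); o=T[:3,3]
    return o+r*(z-o[2])/r[2]
# enlarged crops with both
A=cv2.resize(a["p"][190:430,170:450],None,fx=2.8,fy=2.4); 
A=cv2.resize(a["p"][195:395,240:420],None,fx=3,fy=3,interpolation=cv2.INTER_CUBIC)
B=cv2.resize(b["p"][230:380,175:410],None,fx=3.4,fy=4,interpolation=cv2.INTER_CUBIC)
cv2.imwrite("pics/topcrop.png",A); 
for n,u,v in((a,365,202),(a,405,357),(a,263,227)): print(ray(n,u,v,.042).round(4))
X=a["X"]
print("socket top", X[274,364], X[272:278,362:367,2].round(3).tolist())
# socket blob: z 0.06-0.1 in window
w=X[255:300,345:385].reshape(-1,3); m=(w[:,2]>.075)&(w[:,2]<.1); print(m.sum(), w[m].mean(0), w[m].min(0),w[m].max(0))
for n,pts in(("bottle",(462,166)),("bottlebody",(440,185)),("spool",(202,323)),("s1",(364,136)),("s2",(399,159)),("driver",(443,270)),("drtip",(463,348)),("latchfar",(221,253)),("latchnear",(253,374)),("lidcornerfar",(213,214)),("lidcornernear",(256,415)),("handle",(397,275))):
    print(n,X[pts[1],pts[0]].round(4))
E
```

```text
[ 0.7202 -0.0953  0.042 ]
[ 0.4369 -0.1634  0.042 ]
[0.674  0.0943 0.042 ]
socket top [ 0.58447183 -0.08779431  0.08795874] [[0.089, 0.091, 0.087, 0.09, 0.086], [0.086, 0.09, 0.09, 0.087, 0.087], [0.087, 0.09, 0.088, 0.09, 0.088], [0.089, 0.088, 0.089, 0.087, 0.088], [0.088, 0.088, 0.088, 0.088, 0.09], [0.088, 0.088, 0.086, 0.09, 0.088]]
173 [ 0.58344705 -0.08747544  0.0873522 ] [ 0.57085743 -0.1003031   0.07763496] [ 0.59503899 -0.07557316  0.09125665]
bottle [ 0.759  -0.2463  0.1523]
bottlebody [ 0.7432 -0.2265  0.0803]
spool [0.4995 0.2001 0.056 ]
s1 [ 0.8265 -0.0897  0.1038]
s2 [ 0.785  -0.1506  0.1027]
driver [ 0.5938 -0.2403  0.0267]
drtip [ 0.4493 -0.2763  0.0129]
latchfar [0.6063 0.1229 0.2771]
latchnear [0.4445 0.0775 0.2761]
lidcornerfar [0.6667 0.1438 0.2373]
lidcornernear [0.3826 0.078  0.2374]
handle [ 0.5848 -0.1543  0.0272]
```

View pics/topcrop.png

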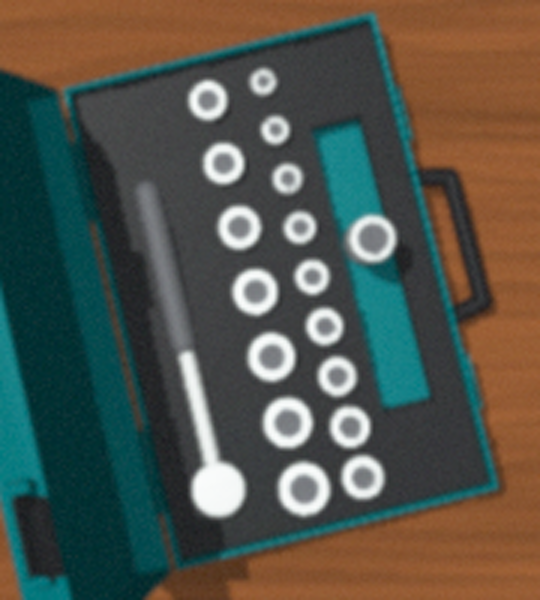

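Top view: the plug-socket candidates are the one standing in the trough (364,274), the two taller tubes standing on the bench (364,136) and (399,159), and the fixed small sockets. The crop shows the one in the trough at crop pixel (372,238). It is the smallest loose one (top at 87 mm), so I choose it. It stands nearer the trough's far end, so it should tip towards +y, the near end.

```bash
cat >> h.py <<'E'
def ray(n,u,v,z):
    K,T=n["K"],n["T"]; r=T[:3,:3]@np.array([(u-K[0,2])/K[0,0],-(v-K[1,2])/K[1,1],-1]); o=T[:3,3]
    return o+r*(z-o[2])/r[2]
def fit():
    a=np.load("top0.npz")
    W=np.array([ray(a,u,v,.042)[:2] for u,v in((365,199.7),(406,357.3),(262.3,225.7),(300.7,384))])
    C=np.array([(-.1,-.15),(-.1,.15),(.1,-.15),(.1,.15)])
    U,S,Vt=np.linalg.svd((C-C.mean(0)).T@(W-W.mean(0))); R=(U@Vt).T
    return R,W.mean(0),W,C
R,c0,_W,_C=fit()
def c2w(x,y): return R@[x,y]+c0
def w2c(p): return R.T@(np.array(p)[:2]-c0)
def shift(x,y,ztcp):   # scaled row numbers to put TCP at case x,y and height z
    p=telemetry.read_state()["tool_pos"]; return ((np.r_[c2w(x,y),ztcp]-p)/.2).round(3)
E
python3 - <<'E'
from h import *
print(R,np.degrees(np.arctan2(R[1,1],R[0,1])),c0,(_C@R.T+c0-_W).round(4).tolist())
for n,p in dict(sock=(.58345,-.0875),bottle=(.759,-.2463),s2=(.785,-.15),spool=(.4995,.2001),latF=(.6063,.1229),latN=(.4445,.0775),tcp=(.1697,-.575)).items(): print(n,w2c(p).round(4))
# trough centre from crop ends
a=np.load("top0.npz")
for u,v in((340,127),(407,403)): print("trough end",w2c(ray(a,240+u/3,195+v/3,.03)).round(4))
print("above start",c2w(-.06,-.065),shift(-.06,-.065,.2),shift(-.06,-.065,.087), shift(-.06,.02,.087))
E
```

```text
Traceback (most recent call last):
NameError: name '_C' is not defined
```

```bash
sed -i 's/_W,_C=fit/W_,C_=fit/' h.py
python3 - <<'E'
from h import *
print(R,np.degrees(np.arctan2(R[1,1],R[0,1])),c0,(C_@R.T+c0-W_).round(4).tolist())
for n,p in dict(sock=(.58345,-.0875),bottle=(.759,-.2463),s2=(.785,-.15),spool=(.4995,.2001),latF=(.6063,.1229),latN=(.4445,.0775),tcp=(.1697,-.575)).items(): print(n,w2c(p).round(4))
a=np.load("top0.npz")
for u,v in((340,127),(407,403)): print("trough end",w2c(ray(a,240+u/3,195+v/3,.03)).round(4))
print("above start",c2w(-.06,-.065),shift(-.06,-.065,.2),shift(-.06,-.065,.087), shift(-.06,.02,.087))
E
```

```text
[[-0.2392399  -0.97096049]
 [ 0.97096049 -0.2392399 ]] -166.15831677734357 [ 0.55689788 -0.03516406] [[0.0019, -0.001], [-0.0012, -0.003], [0.0021, 0.0022], [-0.0029, 0.0018]]
sock [-0.0572 -0.0133]
bottle [-0.2534 -0.1457]
s2 [-0.1661 -0.194 ]
spool [ 0.2422 -0.0006]
latF [ 0.1417 -0.0858]
latN [0.1363 0.0822]
tcp [-0.4315  0.5051]
trough end [-0.0609 -0.0865]
trough end [-0.0582  0.088 ]
above start [ 0.6343647  -0.07787109] [ 2.324  2.486 -0.174] [ 2.324  2.486 -0.739] [ 1.911  2.384 -0.739]
```

Emit:
send_rows --plan '[[[1, 0.775, 0.83, 0, -0.042], [1, 0.775, 0.83, 0, -0.042], [1, 0.775, 0.83, 0, -0.042], [1, 0.775, 0.83, 0, -0.042], [1, 0.775, 0.83, 0, -0.042], [1, 0.775, 0.83, 0, -0.042], [1, 0.775, 0.83, 0, -0.042]]]' --force 20

```text
t: 0.68
tool_pos: [0.3273, -0.4063, 0.2354]
orientation: [-3.116, -0.387, -0.001]
force: [0.5, -0.3, -1.2]
opening: 0.0512
gripper_force: 0.0
```

Emit:
send_rows --plan '[[[1, 0.775, 0.83, 0, 0], [1, 0.775, 0.83, 0, 0], [1, 0.775, 0.83, 0, 0], [1, 0.775, 0.83, 0, 0], [1, 0.775, 0.83, 0, 0], [1, 0.775, 0.83, 0, 0], [1, 0.775, 0.83, 0, 0]]]'

```text
t: 1.27
tool_pos: [0.4816, -0.2409, 0.2352]
orientation: [-3.117, -0.386, -0.0]
force: [0.1, -0.7, 0.4]
opening: 0.0039
gripper_force: 0.0
```

Emit:
send_rows --plan '[[[1, 0.775, 0.83, 0, 0], [1, 0.775, 0.83, 0, 0], [1, 0.775, 0.83, 0, 0], [1, 0.775, 0.83, 0, 0], [1, 0.775, 0.83, 0, 0], [1, 0.775, 0.83, 0, 0], [1, 0.775, 0.83, 0, 0], [1, 0.775, 0.83, 0, 0]]]'

```text
t: 1.93
tool_pos: [0.6346, -0.0782, 0.2347]
orientation: [3.118, 0.382, -0.003]
force: [-0.2, -0.1, -0.8]
opening: 0.0007
gripper_force: 0.0
```

```bash
python3 - <<'E'
from h import *
s=telemetry.read_state();print(s["t"],s["tool_pos"],w2c(s["tool_pos"]),s["force"],s["opening"],shift(-.058,-.065,.084),shift(-.058,-.035,.084),shift(-.058,.02,.084))
E
```

```text
1.9333 [ 0.63460524 -0.07821838  0.23473288] [-0.06039475 -0.06515047] [-0.23236623 -0.1252657  -0.78276031] 0.0006939002024171533 [-0.004  0.011 -0.754] [-0.149 -0.024 -0.754] [-0.416 -0.09  -0.754]
```

Emit:
send_rows --plan '[[[1, 0, 0.01, -0.2, 0], [1, 0, 0.01, -0.4, 0], [1, 0, 0.01, -0.6, 0], [1, 0, 0.01, -0.74, 0], [1, 0, 0.01, -0.74, 0], [1, -0.05, 0, -0.74, 0], [1, -0.1, -0.015, -0.74, 0], [1, -0.14, -0.025, -0.74, 0], [1, -0.16, -0.03, -0.74, 0], [1, -0.18, -0.035, -0.74, 0], [1, -0.2, -0.04, -0.74, 0], [1, -0.22, -0.045, -0.74, 0], [1, -0.24, -0.05, -0.74, 0], [1, -0.26, -0.055, -0.74, 0], [1, -0.28, -0.06, -0.74, 0], [1, -0.29, -0.062, -0.74, 0], [1, -0.29, -0.062, -0.74, 0], [1, -0.29, -0.062, -0.74, 0]]]'

```text
t: 3.43
tool_pos: [0.5767, -0.0899, 0.0876]
orientation: [-3.118, -0.38, -0.0]
force: [-0.1, 0.0, -0.5]
opening: 0.0006
gripper_force: 0.0
```

```bash
python3 - <<'E'
from h import *
s=telemetry.read_state();print(s["t"],w2c(s["tool_pos"]),s["force"])
p,d,K,T,c=grab("side");cv2.imwrite("pics/s1.png",cv2.resize(p[160:400,160:420],None,fx=2.2,fy=2.2))
E
```

```text
3.4333 [-0.05785244 -0.00615108] [-0.1374667   0.02221368 -0.54764983]
```

View pics/s1.png

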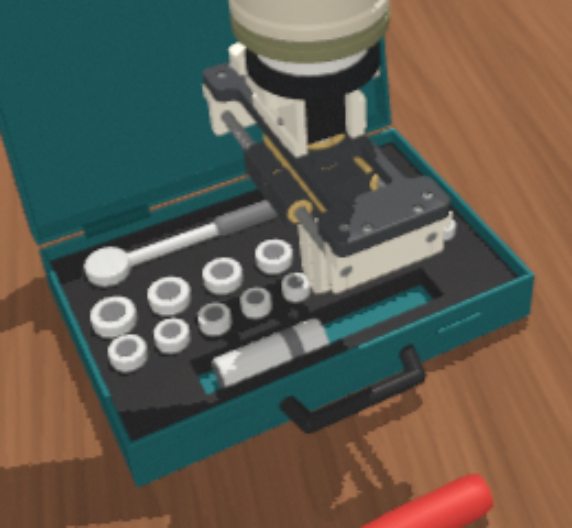

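The socket now lies in the trough: a grey cylinder at crop pixels (215–325, 330–380). Next I lift and go behind the lid.

Emit:
send_rows --plan '[[[1, 0, 0, 0.2, 0], [1, 0, 0, 0.4, 0], [1, 0, 0, 0.6, 0], [1, 0, 0, 0.8, 0], [1, 0, 0, 1, 0], [1, 0, 0, 1, 0]]]'

```text
t: 3.98
tool_pos: [0.5804, -0.0906, 0.2985]
orientation: [3.113, 0.38, 0.022]
force: [1.7, 0.4, 0.9]
opening: 0.0004
gripper_force: 0.0
```

Emit:
send_rows --plan '[[[1, 0, 0, 0.26, 0], [1, 0, 0, 0.26, 0], [1, -0.05, 0.18, 0.26, 0], [1, -0.1, 0.36, 0.26, 0], [1, -0.15, 0.54, 0.26, 0], [1, -0.2, 0.72, 0.26, 0], [1, -0.25, 0.9, 0.26, 0], [1, -0.25, 0.9, 0.26, 0], [1, -0.25, 0.9, 0.26, 0]]]'

```text
t: 4.73
tool_pos: [0.5267, 0.092, 0.3399]
orientation: [3.118, 0.386, 0.002]
force: [0.1, -0.6, -0.9]
opening: 0.0004
gripper_force: 0.0
```

Emit:
send_rows --plan '[[[1, -0.04, 0.15, 0, 0], [1, -0.07, 0.27, 0, 0], [1, -0.07, 0.27, 0, 0], [1, -0.07, 0.27, 0, 0]]]'

```text
t: 5.07
tool_pos: [0.5132, 0.1438, 0.3395]
orientation: [3.118, 0.382, 0.001]
force: [0.8, -1.3, 1.0]
opening: 0.0009
gripper_force: 0.0
```

```bash
python3 - <<'E'
from h import *
s=telemetry.read_state();print(s["t"],s["tool_pos"],w2c(s["tool_pos"]),s["force"])
# lid arc: lower-front corner of closed fingers at r on outer face
hw=.0175
for th in (1.67,1.5,1.35,1.2,1.05,.9,.75,.6,.45,.3,.15,0,-.03):
    r=.172
    x=.1-r*np.cos(th)+.026*np.sin(th)+hw; z=.042+r*np.sin(th)+.026*np.cos(th)+.017
    print(th,round(x,3),round(z,3),((c2w(x,0)-s["tool_pos"][:2])/.2).round(3),round((z-s["tool_pos"][2])/.2,3))
E
```

```text
5.0667 [0.51318535 0.14379085 0.33953905] [ 0.18421593 -0.00037002] [ 0.82649643 -1.34604507  0.981622  ]
1.67 0.16 0.228 [ 0.027 -0.116] -0.56
1.5 0.131 0.232 [ 0.062 -0.257] -0.536
1.35 0.105 0.233 [ 0.093 -0.384] -0.535
1.2 0.079 0.229 [ 0.124 -0.509] -0.554
1.05 0.054 0.221 [ 0.153 -0.63 ] -0.592
0.9 0.031 0.21 [ 0.182 -0.745] -0.648
0.75 0.009 0.195 [ 0.207 -0.849] -0.721
0.6 -0.01 0.178 [ 0.23  -0.942] -0.81
0.45 -0.026 0.157 [ 0.25  -1.021] -0.912
0.3 -0.039 0.135 [ 0.265 -1.085] -1.024
0.15 -0.049 0.11 [ 0.277 -1.131] -1.146
0 -0.054 0.085 [ 0.284 -1.159] -1.273
-0.03 -0.055 0.08 [ 0.285 -1.163] -1.299
```

Emit:
send_rows --plan '[[[1, 0, 0, -0.2, 0], [1, 0, 0, -0.4, 0], [1, 0, 0, -0.56, 0], [1, 0, 0, -0.56, 0], [1, 0.015, -0.06, -0.56, 0], [1, 0.027, -0.116, -0.56, 0], [1, 0.045, -0.185, -0.545, 0], [1, 0.062, -0.257, -0.536, 0], [1, 0.078, -0.32, -0.535, 0], [1, 0.093, -0.384, -0.535, 0], [1, 0.108, -0.447, -0.543, 0], [1, 0.124, -0.509, -0.554, 0], [1, 0.138, -0.57, -0.572, 0], [1, 0.153, -0.63, -0.592, 0], [1, 0.168, -0.688, -0.62, 0], [1, 0.182, -0.745, -0.648, 0], [1, 0.195, -0.797, -0.685, 0], [1, 0.207, -0.849, -0.721, 0], [1, 0.218, -0.895, -0.765, 0], [1, 0.23, -0.942, -0.81, 0]]]'

```text
t: 6.73
tool_pos: [0.5587, -0.0453, 0.1764]
orientation: [3.118, 0.38, -0.001]
force: [0.6, 0.6, 1.3]
opening: 0.0004
gripper_force: 0.9
```

```bash
python3 - <<'E'
from h import *
s=telemetry.read_state();print(s["t"],s["tool_pos"],w2c(s["tool_pos"]),s["force"])
p,d,K,T,c=grab("side");cv2.imwrite("pics/s2.png",p)
E
```

```text
6.7333 [ 0.55868241 -0.04529761  0.17644257] [-0.01026621  0.00069164] [0.62973047 0.61585079 1.33380157]
```

View pics/s2.png

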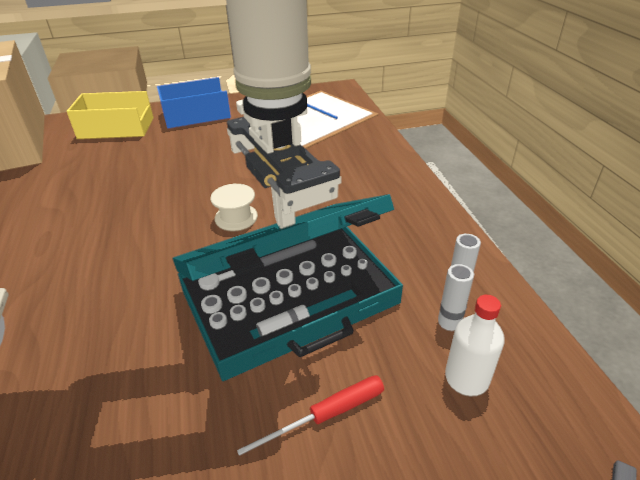

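The lid is partly shut and following the fingertip (lid edge near pixel (285,235)), and the socket still lies flat at (283,320). I'll go on closing it.

Emit:
send_rows --plan '[[[1, 0.01, -0.04, -0.05, 0], [1, 0.02, -0.079, -0.102, 0], [1, 0.028, -0.111, -0.158, 0], [1, 0.035, -0.143, -0.214, 0], [1, 0.041, -0.166, -0.275, 0], [1, 0.047, -0.189, -0.336, 0], [1, 0.05, -0.203, -0.4, 0], [1, 0.052, -0.21, -0.43, 0], [1, 0.054, -0.217, -0.455, 0], [1, 0.054, -0.217, -0.465, 0], [1, 0.054, -0.217, -0.475, 0], [1, 0.054, -0.217, -0.475, 0]]]'

```text
t: 7.78
tool_pos: [0.5688, -0.0873, 0.0851]
orientation: [-3.118, -0.381, 0.003]
force: [-16.5, 2.3, 25.4]
opening: 0.0005
gripper_force: 12.6
```

Emit:
send_rows --plan '[[[1, 0, 0, 0.15, 0], [1, 0, 0, 0.35, 0], [1, 0, 0, 0.55, 0], [1, 0, 0, 0.7, 0], [1, 0, 0, 0.7, 0]]]'

```text
t: 8.2
tool_pos: [0.5734, -0.0883, 0.2316]
orientation: [3.114, 0.381, 0.019]
force: [1.4, -0.5, -0.3]
opening: 0.0007
gripper_force: 0.0
```

```bash
python3 - <<'E'
from h import *
s=telemetry.read_state();print(s["t"],s["tool_pos"],w2c(s["tool_pos"]),s["force"])
p,d,K,T,c=grab("side");cv2.imwrite("pics/s3.png",cv2.resize(p[190:390,160:430],None,fx=2.8,fy=2.8,interpolation=cv2.INTER_CUBIC))
X=cloud(d,K,T); Y=np.dstack([(X[...,:2]-c0)@R,X[...,2]]); np.savez("s3.npz",p=p,Y=Y)
for yc in(-.085,.085):
    m=(abs(Y[...,1]-yc)<.014)&(Y[...,0]<-.103)&(Y[...,0]>-.16)&(Y[...,2]>.012)&(Y[...,2]<.08)
    q=Y[m]; o=np.argsort(q[:,0]); print(yc,len(q)); print(q[o][::max(1,len(q)//12)].round(3).tolist())
for y in(-.13,-.05,.05,.13):
    for x in(-.09,.05):
        m=(abs(Y[...,0]-x)<.006)&(abs(Y[...,1]-y)<.006); print(y,x,np.median(Y[m][:,2]) if m.any() else None)
E
```

```text
8.2 [ 0.57338547 -0.08829834  0.2315966 ] [-0.05553577 -0.00329696] [ 1.4161905  -0.50324645 -0.33404671]
-0.085 425
[[-0.137, -0.074, 0.051], [-0.135, -0.091, 0.048], [-0.134, -0.09, 0.054], [-0.13, -0.072, 0.051], [-0.127, -0.079, 0.051], [-0.124, -0.09, 0.051], [-0.121, -0.095, 0.054], [-0.118, -0.097, 0.054], [-0.115, -0.09, 0.055], [-0.112, -0.077, 0.057], [-0.109, -0.084, 0.057], [-0.106, -0.075, 0.059], [-0.104, -0.092, 0.061]]
0.085 573
[[-0.133, 0.08, 0.042], [-0.131, 0.084, 0.042], [-0.129, 0.095, 0.043], [-0.126, 0.091, 0.041], [-0.123, 0.091, 0.044], [-0.12, 0.079, 0.046], [-0.118, 0.077, 0.047], [-0.116, 0.079, 0.05], [-0.113, 0.081, 0.052], [-0.111, 0.095, 0.054], [-0.108, 0.078, 0.051], [-0.106, 0.086, 0.057], [-0.103, 0.083, 0.061]]
-0.13 -0.09 0.06554233293757361
-0.13 0.05 0.06800530326179291
-0.05 -0.09 0.06675627685048746
-0.05 0.05 0.06822142922909774
0.05 -0.09 0.06004724163296593
0.05 0.05 0.06803241724743059
0.13 -0.09 0.05186280936645049
0.13 0.05 0.06757330570606479
```

View pics/s3.png

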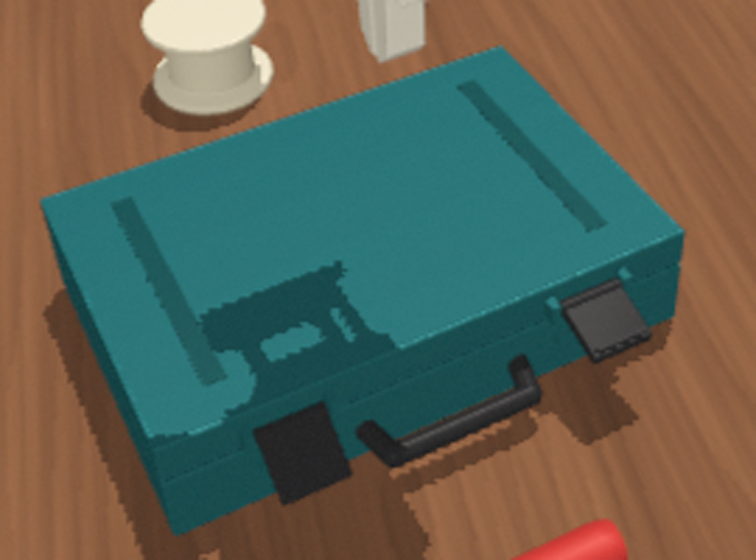

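The lid is level at 68 mm, so it is shut. Both latches stick out: near at crop pixel (303,452), far at (607,318).

```bash
python3 - <<'E'
from h import *
p=telemetry.read_state()["tool_pos"]
def go(p,x,y,z): return ((np.r_[c2w(x,y),z]-p)/.2).round(3)
print("over near",go(p,-.155,.085,.12), c2w(-.155,.085))
for y in(.085,-.077):
  p0=np.r_[c2w(-.155,y),.12]; print(y)
  for f in(1.4,1.2,1.0,.8,.6,.4,.2,0,-.1,-.2):
    r=.026;x=-.106-r*np.sin(f)-.006*np.cos(f)-.0175;z=.055-r*np.cos(f)+.006*np.sin(f)+.017
    print(f,round(x,4),round(z,4),go(p0,x,y,z))
print("near->far",go(np.r_[c2w(-.155,.085),.12],-.155,-.077,.12))
E
```

```text
over near [-0.304 -0.59  -0.54 ] [ 0.51144842 -0.20599832]
0.085
1.4 -0.1501 0.0735 [-0.006  0.024 -0.233]
1.2 -0.1499 0.0682 [-0.006  0.025 -0.259]
1.0 -0.1486 0.063 [-0.008  0.031 -0.285]
0.8 -0.1463 0.0582 [-0.01   0.042 -0.309]
0.6 -0.1431 0.0539 [-0.014  0.058 -0.33 ]
0.4 -0.1392 0.0504 [-0.019  0.077 -0.348]
0.2 -0.1345 0.0477 [-0.024  0.099 -0.361]
0 -0.1295 0.046 [-0.031  0.124 -0.37 ]
-0.1 -0.1269 0.0455 [-0.034  0.137 -0.372]
-0.2 -0.1242 0.0453 [-0.037  0.149 -0.373]
-0.077
1.4 -0.1501 0.0735 [-0.006  0.024 -0.233]
1.2 -0.1499 0.0682 [-0.006  0.025 -0.259]
1.0 -0.1486 0.063 [-0.008  0.031 -0.285]
0.8 -0.1463 0.0582 [-0.01   0.042 -0.309]
0.6 -0.1431 0.0539 [-0.014  0.058 -0.33 ]
0.4 -0.1392 0.0504 [-0.019  0.077 -0.348]
0.2 -0.1345 0.0477 [-0.024  0.099 -0.361]
0 -0.1295 0.046 [-0.031  0.124 -0.37 ]
-0.1 -0.1269 0.0455 [-0.034  0.137 -0.372]
-0.2 -0.1242 0.0453 [-0.037  0.149 -0.373]
near->far [0.786 0.194 0.   ]
```

Emit:
send_rows --plan '[[[1, -0.1, -0.19, 0, 0], [1, -0.2, -0.38, 0, 0], [1, -0.29, -0.59, 0, 0], [1, -0.29, -0.59, -0.15, 0], [1, -0.29, -0.59, -0.35, 0], [1, -0.29, -0.59, -0.52, 0], [1, -0.29, -0.59, -0.52, 0], [1, -0.29, -0.59, -0.52, 0]]]'

```text
t: 8.92
tool_pos: [0.5092, -0.2044, 0.1157]
orientation: [-3.115, -0.38, 0.009]
force: [0.9, 0.4, 0.2]
opening: 0.0005
gripper_force: 0.0
```

```bash
python3 - <<'E'
from h import *
s=telemetry.read_state();print(s["t"],s["tool_pos"],w2c(s["tool_pos"]),s["force"],shift(-.155,.085,.12))
E
```

```text
8.9167 [ 0.50918992 -0.20437393  0.11570759] [-0.15288245  0.08680429] [0.85094805 0.36240825 0.16078405] [ 0.011 -0.008  0.021]
```

Emit:
send_rows --plan '[[[1, 0, 0.01, -0.12, 0], [1, -0.005, 0.016, -0.22, 0], [1, -0.006, 0.017, -0.24, 0], [1, -0.007, 0.02, -0.255, 0], [1, -0.008, 0.023, -0.267, 0], [1, -0.01, 0.034, -0.29, 0], [1, -0.014, 0.05, -0.311, 0], [1, -0.019, 0.069, -0.328, 0], [1, -0.024, 0.091, -0.342, 0], [1, -0.029, 0.116, -0.35, 0], [1, -0.034, 0.13, -0.353, 0], [1, -0.036, 0.14, -0.353, 0], [1, -0.037, 0.145, -0.353, 0], [1, -0.037, 0.145, -0.353, 0]]]'

```text
t: 10.08
tool_pos: [0.5041, -0.1764, 0.0481]
orientation: [-3.118, -0.381, 0.0]
force: [0.2, -1.2, 0.3]
opening: 0.0005
gripper_force: 0.4
```

```bash
python3 - <<'E'
from h import *
s=telemetry.read_state();print(s["t"],s["tool_pos"],w2c(s["tool_pos"]),s["force"])
E
```

```text
10.0833 [ 0.50408172 -0.17644631  0.04810469] [-0.12454375  0.08508276] [ 0.19506229 -1.21268182  0.25557519]
```

Emit:
send_rows --plan '[[[1, -0.003, 0.01, 0, 0], [1, -0.005, 0.02, 0, 0], [1, -0.007, 0.03, 0, 0], [1, -0.007, 0.03, 0, 0], [1, -0.007, 0.03, 0, 0]]]'

```text
t: 10.5
tool_pos: [0.5036, -0.1742, 0.0491]
orientation: [3.112, 0.379, 0.003]
force: [0.1, -18.5, -3.6]
opening: 0.0007
gripper_force: 8.6
```

Emit:
send_rows --plan '[[[1, 0.02, -0.08, 0, 0], [1, 0.044, -0.178, 0, 0], [1, 0.044, -0.178, 0.2, 0], [1, 0.044, -0.178, 0.36, 0], [1, 0.24, -0.13, 0.36, 0], [1, 0.44, -0.08, 0.36, 0], [1, 0.64, -0.03, 0.36, 0], [1, 0.83, 0.017, 0.36, 0], [1, 0.83, 0.017, 0.36, 0], [1, 0.83, 0.017, 0.36, 0], [1, 0.83, 0.017, 0.36, 0]]]'

```text
t: 11.42
tool_pos: [0.6681, -0.1669, 0.1192]
orientation: [-3.118, -0.381, 0.003]
force: [-0.2, 0.0, -0.2]
opening: 0.0003
gripper_force: 0.0
```

```bash
python3 - <<'E'
from h import *
s=telemetry.read_state();print(s["t"],s["tool_pos"],w2c(s["tool_pos"]),s["force"],shift(-.155,-.077,.12))
E
```

```text
11.4167 [ 0.66808444 -0.16687178  0.11918928] [-0.15448325 -0.07644802] [-0.1511162   0.04193715 -0.15726235] [ 0.003 -0.002  0.004]
```

Emit:
send_rows --plan '[[[1, -0.024, 0, -0.1, 0], [1, -0.028, 0.017, -0.2, 0], [1, -0.03, 0.018, -0.23, 0], [1, -0.03, 0.018, -0.245, 0], [1, -0.03, 0.019, -0.26, 0], [1, -0.031, 0.022, -0.272, 0], [1, -0.032, 0.025, -0.285, 0], [1, -0.034, 0.036, -0.309, 0], [1, -0.038, 0.052, -0.33, 0], [1, -0.043, 0.071, -0.348, 0], [1, -0.048, 0.093, -0.361, 0], [1, -0.055, 0.118, -0.37, 0], [1, -0.058, 0.131, -0.37, 0], [1, -0.061, 0.143, -0.37, 0], [1, -0.063, 0.152, -0.37, 0], [1, -0.063, 0.152, -0.37, 0]]]'

```text
t: 12.75
tool_pos: [0.6561, -0.1376, 0.046]
orientation: [3.117, 0.38, -0.0]
force: [0.1, -5.6, -4.3]
opening: 0.0005
gripper_force: 2.8
```

```bash
python3 - <<'E'
from h import *
s=telemetry.read_state();print(s["t"],s["tool_pos"],w2c(s["tool_pos"]),s["force"])
E
```

```text
12.75 [ 0.6560676  -0.13755664  0.0460204 ] [-0.12314451 -0.0717935 ] [ 0.13357814 -5.61814701 -4.30168924]
```

Emit:
send_rows --plan '[[[1, -0.002, 0.01, 0, 0], [1, -0.005, 0.02, 0, 0], [1, -0.005, 0.02, 0, 0], [1, -0.005, 0.02, 0, 0]]]'

```text
t: 13.08
tool_pos: [0.6561, -0.1371, 0.0471]
orientation: [3.113, 0.377, 0.003]
force: [1.9, -18.6, -3.4]
opening: 0.0004
gripper_force: 9.0
```

Emit:
send_rows --plan '[[[1, 0.02, -0.07, 0, 0], [1, 0.025, -0.1, 0, 0], [1, 0.025, -0.1, 0.2, 0], [1, 0.025, -0.1, 0.4, 0], [1, 0.025, -0.1, 0.6, 0], [1, 0.025, -0.1, 0.8, 0], [1, 0.025, -0.1, 1, 0], [1, 0.025, -0.1, 1, 0]]]'

```text
t: 13.75
tool_pos: [0.664, -0.1536, 0.258]
orientation: [3.113, 0.381, 0.022]
force: [1.7, 0.1, 1.4]
opening: 0.0004
gripper_force: 0.0
```

Emit:
send_rows --plan '[[[1, -0.1, 0.2, 0.1, 0], [1, -0.1, 0.4, 0.2, 0], [1, -0.1, 0.6, 0.2, 0], [1, -0.1, 0.8, 0.2, 0], [1, -0.1, 1, 0.2, 0], [1, -0.1, 1, 0.2, 0], [1, -0.1, 1, 0.2, 0]]]'

```text
t: 14.33
tool_pos: [0.6398, 0.0505, 0.2859]
orientation: [-3.116, -0.388, 0.0]
force: [-0.2, -0.2, -0.3]
opening: 0.0007
gripper_force: 0.0
```

```bash
python3 - <<'E'
from h import *
p,d,K,T,c=grab("side");cv2.imwrite("pics/s4.png",cv2.resize(p[190:400,160:510],None,fx=2.25,fy=2.25,interpolation=cv2.INTER_CUBIC))
X=cloud(d,K,T); Y=np.dstack([(X[...,:2]-c0)@R,X[...,2]])
for yc in(-.085,.085):
    m=(abs(Y[...,1]-yc)<.014)&(Y[...,0]<-.08)&(Y[...,0]>-.16)&(Y[...,2]>.02)&(Y[...,2]<.075)
    q=Y[m]; print(yc,[(z,np.median(q[abs(q[:,2]-z)<.003,0]).round(4)) for z in(.025,.03,.035,.04,.045,.05,.055,.06)])
for x in(-.08,.05): 
  for y in(-.1,0,.1): m=(abs(Y[...,0]-x)<.006)&(abs(Y[...,1]-y)<.006); print(x,y,np.median(Y[m][:,2]))
p,d,K,T,c=grab("top"); X=cloud(d,K,T)
for n,(u,v) in dict(bottle=(462,166),driver=(443,270),drtip=(463,348)).items(): print(n,X[v,u])
print(telemetry.read_state()["t"],telemetry.read_state()["tool_pos"])
E
```

```text
-0.085 [(0.025, np.float64(-0.1112)), (0.03, np.float64(-0.1097)), (0.035, np.float64(-0.1083)), (0.04, np.float64(-0.1076)), (0.045, np.float64(-0.1071)), (0.05, np.float64(-0.1067)), (0.055, np.float64(-0.1063)), (0.06, np.float64(-0.1032))]
0.085 [(0.025, np.float64(-0.1111)), (0.03, np.float64(-0.1095)), (0.035, np.float64(-0.1084)), (0.04, np.float64(-0.1076)), (0.045, np.float64(-0.1069)), (0.05, np.float64(-0.1064)), (0.055, np.float64(-0.1059)), (0.06, np.float64(-0.1027))]
-0.08 -0.1 0.07002578841211071
-0.08 0 0.06986228118004048
-0.08 0.1 0.06975586741158235
0.05 -0.1 0.32396057427469727
0.05 0 0.06856327961279385
0.05 0.1 0.06855790584253144
bottle [ 0.75958641 -0.24697779  0.14986781]
driver [ 0.59385623 -0.2405593   0.02544832]
drtip [ 0.44956132 -0.27574371  0.014988  ]
14.4333 [0.64006415 0.04702581 0.28575499]
```

View pics/s4.png

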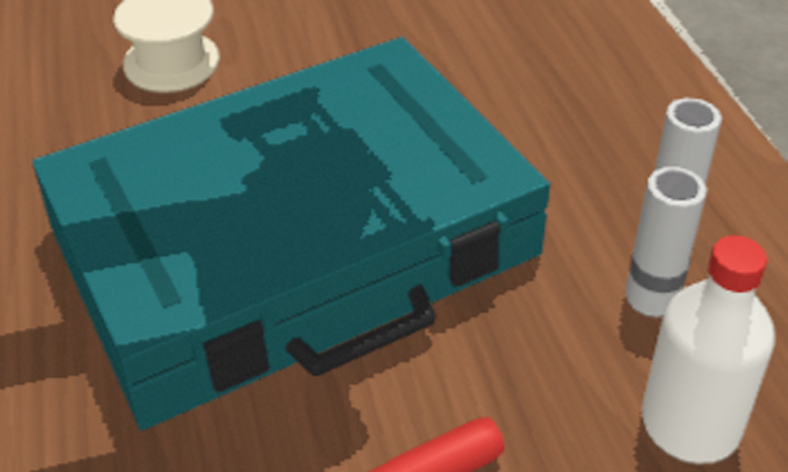

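The lid is shut and both latches are folded: near at crop pixel (237,355), far at (474,253). The bystanders have not moved. One check is left: the latch tilt against the bare wall.

```bash
python3 - <<'E'
from h import *
p,d,K,T,c=grab("side"); X=cloud(d,K,T); Y=np.dstack([(X[...,:2]-c0)@R,X[...,2]])
for yc in(-.13,-.085,.085,.125):
    m=(abs(Y[...,1]-yc)<.012)&(Y[...,0]<-.08)&(Y[...,0]>-.16)
    q=Y[m]; print(yc,[(z,float(np.median(q[abs(q[:,2]-z)<.003,0]).round(4))) for z in(.015,.02,.025,.03,.035,.04,.05,.055,.06)])
E
```

```text
-0.13 [(0.015, -0.0965), (0.02, -0.0966), (0.025, -0.0964), (0.03, -0.0964), (0.035, -0.0966), (0.04, -0.096), (0.05, -0.0964), (0.055, -0.0963), (0.06, -0.0962)]
-0.085 [(0.015, nan), (0.02, nan), (0.025, -0.111), (0.03, -0.1101), (0.035, -0.1086), (0.04, -0.1078), (0.05, -0.1068), (0.055, -0.1063), (0.06, -0.1031)]
0.085 [(0.015, nan), (0.02, nan), (0.025, -0.1115), (0.03, -0.1102), (0.035, -0.1081), (0.04, -0.1076), (0.05, -0.1066), (0.055, -0.1061), (0.06, -0.1028)]
0.125 [(0.015, -0.0961), (0.02, -0.096), (0.025, -0.0962), (0.03, -0.0961), (0.035, -0.0959), (0.04, -0.0956), (0.05, -0.0959), (0.055, -0.0959), (0.06, -0.0958)]
  return _methods._mean(a, axis=axis, dtype=dtype,
  ret = ret.dtype.type(ret / rcount)
```

Both latches show an outward slope, which may just be a lip at the free end. I'll press again, lower down and harder, to see whether they are really at the stop.

Emit:
send_rows --plan '[[[1, 0.02, -0.2, 0, 0], [1, 0.04, -0.4, 0, 0], [1, 0.06, -0.6, 0, 0], [1, 0.08, -0.8, 0, 0], [1, 0.1, -1, 0, 0], [1, 0.1, -1, -0.2, 0], [1, 0.1, -1, -0.4, 0], [1, 0.1, -1, -0.4, 0], [1, 0.1, -1, -0.4, 0]]]'

```text
t: 15.23
tool_pos: [0.6575, -0.1539, 0.2027]
orientation: [-3.116, -0.377, 0.011]
force: [0.3, -0.6, 0.9]
opening: 0.0004
gripper_force: 0.0
```

Emit:
send_rows --plan '[[[1, 0.01, -0.05, -0.2, 0], [1, 0.01, -0.05, -0.4, 0], [1, 0.01, -0.05, -0.6, 0], [1, 0.01, -0.05, -0.82, 0], [1, 0.01, -0.05, -0.82, 0], [1, 0, 0, -0.82, 0], [1, -0.01, 0.04, -0.82, 0], [1, -0.015, 0.06, -0.82, 0], [1, -0.02, 0.08, -0.82, 0], [1, -0.022, 0.09, -0.82, 0], [1, -0.022, 0.09, -0.82, 0]]]'

```text
t: 16.15
tool_pos: [0.6591, -0.1368, 0.0467]
orientation: [3.113, 0.38, 0.012]
force: [3.8, -7.6, 0.7]
opening: 0.0005
gripper_force: 4.0
```

```bash
python3 - <<'E'
from h import *
s=telemetry.read_state();print(s["t"],s["tool_pos"],w2c(s["tool_pos"]),s["force"])
E
```

```text
16.15 [ 0.65905879 -0.13679733  0.04666353] [-0.12312286 -0.07487948] [ 3.78019011 -7.57471924  0.70762989]
```

Contact again at the same place. I'll press harder.

Emit:
send_rows --plan '[[[1, -0.004, 0.015, -0.02, 0], [1, -0.008, 0.03, -0.02, 0], [1, -0.01, 0.04, -0.02, 0], [1, -0.01, 0.04, -0.02, 0]]]'

```text
t: 16.48
tool_pos: [0.6591, -0.1363, 0.0445]
orientation: [3.103, 0.375, 0.018]
force: [9.1, -34.9, -1.2]
opening: 0.0003
gripper_force: 17.8
```

```bash
python3 - <<'E'
from h import *
s=telemetry.read_state();print(s["t"],s["tool_pos"],w2c(s["tool_pos"]),s["force"])
E
```

```text
16.4833 [ 0.65910829 -0.13629558  0.04454321] [-0.12264752 -0.07504758] [  9.11948045 -34.87884471  -1.20536127]
```

Emit:
send_rows --plan '[[[1, 0.02, -0.08, 0, 0], [1, 0.035, -0.14, 0, 0], [1, 0.035, -0.14, 0.2, 0], [1, 0.035, -0.14, 0.4, 0], [1, 0.035, -0.14, 0.6, 0], [1, 0.035, -0.14, 0.8, 0], [1, 0.035, -0.14, 1, 0], [1, 0.035, -0.14, 1, 0]]]'

```text
t: 17.15
tool_pos: [0.6649, -0.1556, 0.2513]
orientation: [3.112, 0.381, 0.024]
force: [0.9, -0.4, 3.0]
opening: 0.0006
gripper_force: 0.0
```

Emit:
send_rows --plan '[[[1, -0.1, 0.2, 0.1, 0], [1, -0.1, 0.4, 0.2, 0], [1, -0.1, 0.6, 0.2, 0], [1, -0.1, 0.8, 0.2, 0], [1, -0.1, 1, 0.2, 0], [1, -0.1, 1, 0.2, 0], [1, -0.1, 1, 0.2, 0]]]'

```text
t: 17.73
tool_pos: [0.6406, 0.0485, 0.279]
orientation: [-3.117, -0.388, -0.002]
force: [-0.0, 0.1, 0.2]
opening: 0.0004
gripper_force: 0.0
```

```bash
python3 - <<'E'
from h import *
p,d,K,T,c=grab("side"); X=cloud(d,K,T); Y=np.dstack([(X[...,:2]-c0)@R,X[...,2]])
for yc in(-.085,.085):
    m=(abs(Y[...,1]-yc)<.012)&(Y[...,0]<-.08)&(Y[...,0]>-.16)
    q=Y[m]; print(yc,[(z,float(np.median(q[abs(q[:,2]-z)<.003,0]).round(4))) for z in(.025,.03,.035,.04,.05,.055,.06)])
# lid-open profile of near latch from s3 in (r,h) about pivot, 4 mm offset
Y=np.load("s3.npz")["Y"]
for yc in(-.085,.085):
    m=(abs(Y[...,1]-yc)<.014)&(Y[...,0]<-.1)&(Y[...,0]>-.15)&(Y[...,2]>.03)&(Y[...,2]<.07);q=Y[m]
    print(yc,[(x,float(np.median(q[abs(q[:,0]-x)<.002,2]).round(4)))for x in(-.104,-.108,-.112,-.116,-.12,-.124,-.128,-.132,-.136)])
s=telemetry.read_state();print(s["t"],s["force"])
E
```

```text
-0.085 [(0.025, -0.108), (0.03, -0.1064), (0.035, -0.1059), (0.04, -0.1059), (0.05, -0.1062), (0.055, -0.1061), (0.06, -0.1016)]
0.085 [(0.025, -0.1105), (0.03, -0.109), (0.035, -0.1083), (0.04, -0.1074), (0.05, -0.1062), (0.055, -0.1057), (0.06, -0.1024)]
-0.085 [(-0.104, 0.0593), (-0.108, 0.0573), (-0.112, 0.056), (-0.116, 0.055), (-0.12, 0.0538), (-0.124, 0.0526), (-0.128, 0.052), (-0.132, 0.0521), (-0.136, 0.0494)]
0.085 [(-0.104, 0.0586), (-0.108, 0.0553), (-0.112, 0.0527), (-0.116, 0.0501), (-0.12, 0.0476), (-0.124, 0.0448), (-0.128, 0.0433), (-0.132, 0.0412), (-0.136, nan)]
17.7833 [ 0.23343267 -1.38189785 -0.18338699]
  return _methods._mean(a, axis=axis, dtype=dtype,
  ret = ret.dtype.type(ret / rcount)
```

The second press did bring the far latch flat: its face is now constant at -106 mm, apart from the lip. Now the same for the near one.

Emit:
send_rows --plan '[[[1, -0.12, -0.2, 0, 0], [1, -0.24, -0.4, 0, 0], [1, -0.36, -0.6, 0, 0], [1, -0.48, -0.8, 0, 0], [1, -0.6, -1, 0, 0], [1, -0.6, -1, 0, 0], [1, -0.6, -1, -0.2, 0], [1, -0.6, -1, -0.35, 0], [1, -0.6, -1, -0.35, 0], [1, -0.6, -1, -0.35, 0]]]'

```text
t: 18.62
tool_pos: [0.519, -0.1557, 0.2068]
orientation: [-3.117, -0.377, 0.006]
force: [0.4, -0.9, 0.3]
opening: 0.0002
gripper_force: 0.0
```

Emit:
send_rows --plan '[[[1, -0.03, -0.15, 0, 0], [1, -0.05, -0.25, 0, 0], [1, -0.05, -0.25, -0.2, 0], [1, -0.05, -0.25, -0.4, 0], [1, -0.05, -0.25, -0.6, 0], [1, -0.05, -0.25, -0.83, 0], [1, -0.05, -0.25, -0.83, 0], [1, -0.06, -0.21, -0.83, 0], [1, -0.07, -0.17, -0.83, 0], [1, -0.08, -0.13, -0.83, 0], [1, -0.083, -0.12, -0.83, 0], [1, -0.083, -0.12, -0.83, 0]]]'

```text
t: 19.62
tool_pos: [0.5058, -0.1786, 0.0448]
orientation: [3.116, 0.382, 0.006]
force: [-0.3, -0.4, -0.1]
opening: 0.0007
gripper_force: 0.0
```

```bash
python3 - <<'E'
from h import *
s=telemetry.read_state();print(s["t"],s["tool_pos"],w2c(s["tool_pos"]),s["force"])
E
```

```text
19.6167 [ 0.50579767 -0.1786142   0.04476989] [-0.12705921  0.08393528] [-0.25168904 -0.38397426 -0.10782645]
```

Emit:
send_rows --plan '[[[1, -0.003, 0.012, -0.02, 0], [1, -0.006, 0.024, -0.02, 0], [1, -0.009, 0.036, -0.02, 0], [1, -0.012, 0.048, -0.02, 0], [1, -0.014, 0.056, -0.02, 0], [1, -0.014, 0.056, -0.02, 0], [1, -0.014, 0.056, -0.02, 0]]]'

```text
t: 20.2
tool_pos: [0.5039, -0.1746, 0.0407]
orientation: [3.107, 0.377, 0.008]
force: [2.8, -29.2, -1.6]
opening: 0.0008
gripper_force: 14.5
```

Emit:
send_rows --plan '[[[1, 0.02, -0.08, 0, 0], [1, 0.035, -0.14, 0, 0], [1, 0.035, -0.14, 0.2, 0], [1, 0.035, -0.14, 0.4, 0], [1, 0.035, -0.14, 0.6, 0], [1, 0.035, -0.14, 0.8, 0], [1, 0.035, -0.14, 1, 0], [1, 0.035, -0.14, 1, 0]]]'

```text
t: 20.87
tool_pos: [0.512, -0.1975, 0.248]
orientation: [3.111, 0.38, 0.018]
force: [1.0, -0.6, 0.8]
opening: 0.0005
gripper_force: 0.0
```

Emit:
send_rows --plan '[[[1, 0.1, 0.2, 0.1, 0], [1, 0.2, 0.4, 0.2, 0], [1, 0.3, 0.6, 0.2, 0], [1, 0.4, 0.8, 0.2, 0], [1, 0.4, 1, 0.2, 0], [1, 0.4, 1, 0.2, 0], [1, 0.4, 1, 0.2, 0]]]'

```text
t: 21.45
tool_pos: [0.5886, 0.0085, 0.2773]
orientation: [-3.116, -0.388, 0.001]
force: [0.3, 0.2, -0.3]
opening: 0.0004
gripper_force: 0.0
```

```bash
python3 - <<'E' 2>/dev/null
from h import *
p,d,K,T,c=grab("side"); X=cloud(d,K,T); Y=np.dstack([(X[...,:2]-c0)@R,X[...,2]])
cv2.imwrite("pics/s5.png",p)
for yc in(-.085,.085):
    m=(abs(Y[...,1]-yc)<.012)&(Y[...,0]<-.08)&(Y[...,0]>-.16)
    q=Y[m]; print(yc,[(z,float(np.median(q[abs(q[:,2]-z)<.003,0]).round(4))) for z in(.025,.03,.035,.04,.05,.055,.06)])
for x in(-.08,): 
  for y in(-.1,0,.1): m=(abs(Y[...,0]-x)<.006)&(abs(Y[...,1]-y)<.006); print(x,y,np.median(Y[m][:,2]))
s=telemetry.read_state();print(s["t"],s["force"],s["tool_pos"])
E
```

```text
-0.085 [(0.025, -0.1082), (0.03, -0.1069), (0.035, -0.1062), (0.04, -0.1061), (0.05, -0.1059), (0.055, -0.1062), (0.06, -0.1028)]
0.085 [(0.025, -0.1106), (0.03, -0.1088), (0.035, -0.1078), (0.04, -0.1073), (0.05, -0.1063), (0.055, -0.1059), (0.06, -0.1022)]
-0.08 -0.1 0.06966293913791849
-0.08 0 0.06978641469487007
-0.08 0.1 0.06979457494863592
21.5 [ 0.23553369 -0.2910716   0.61563155] [0.5883852  0.00623447 0.27728003]
```

View pics/s5.png

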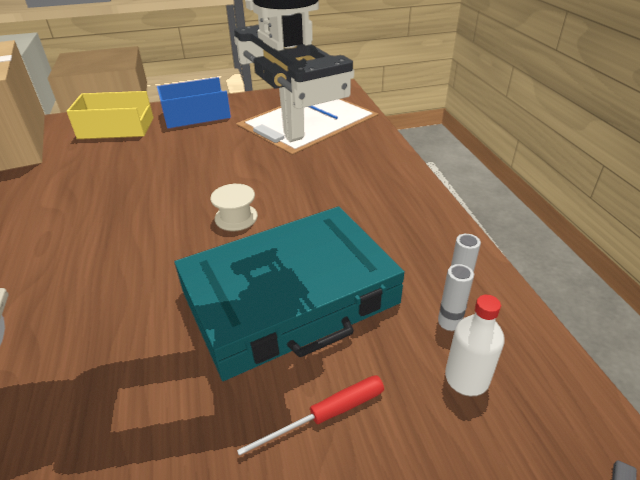

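The near latch still stands out slightly, about 0.08 rad, so I'll press it a little harder.

Emit:
send_rows --plan '[[[1, -0.08, -0.2, 0, 0], [1, -0.16, -0.4, 0, 0], [1, -0.24, -0.6, 0, 0], [1, -0.32, -0.8, 0, 0], [1, -0.36, -0.95, 0, 0], [1, -0.36, -0.95, 0, 0], [1, -0.36, -0.95, -0.2, 0], [1, -0.36, -0.95, -0.35, 0], [1, -0.36, -0.95, -0.35, 0], [1, -0.36, -0.95, -0.35, 0]]]' --force 60

```text
t: 22.33
tool_pos: [0.5145, -0.1858, 0.2063]
orientation: [-3.116, -0.378, 0.007]
force: [0.9, -0.4, 1.0]
opening: 0.0007
gripper_force: 0.0
```

Emit:
send_rows --plan '[[[1, -0.03, -0.1, 0, 0], [1, -0.03, -0.1, -0.2, 0], [1, -0.03, -0.1, -0.4, 0], [1, -0.03, -0.1, -0.6, 0], [1, -0.03, -0.1, -0.81, 0], [1, -0.03, -0.1, -0.81, 0], [1, -0.04, -0.06, -0.81, 0], [1, -0.05, -0.02, -0.81, 0], [1, -0.06, 0.02, -0.81, 0], [1, -0.063, 0.03, -0.81, 0], [1, -0.063, 0.03, -0.81, 0]]]'

```text
t: 23.25
tool_pos: [0.5053, -0.1794, 0.0488]
orientation: [3.116, 0.382, 0.006]
force: [0.3, 0.0, -0.5]
opening: 0.0005
gripper_force: 0.0
```

```bash
python3 - <<'E'
from h import *
s=telemetry.read_state();print(s["t"],s["tool_pos"],w2c(s["tool_pos"]),s["force"])
E
```

```text
23.25 [ 0.50534761 -0.17942081  0.04875172] [-0.12773473  0.08456524] [ 0.25450086  0.03134283 -0.50632057]
```

Emit:
send_rows --plan '[[[1, -0.003, 0.015, -0.02, 0], [1, -0.007, 0.03, -0.02, 0], [1, -0.011, 0.045, -0.02, 0], [1, -0.015, 0.06, -0.02, 0], [1, -0.019, 0.075, -0.02, 0], [1, -0.021, 0.085, -0.02, 0], [1, -0.021, 0.085, -0.02, 0], [1, -0.021, 0.085, -0.02, 0]]]'

```text
t: 23.92
tool_pos: [0.5034, -0.1739, 0.0465]
orientation: [3.099, 0.375, 0.012]
force: [2.0, -48.0, 0.8]
opening: 0.0003
gripper_force: 23.7
```

```bash
python3 - <<'E'
from h import *
s=telemetry.read_state();print(s["t"],s["tool_pos"],w2c(s["tool_pos"]),s["force"],s["wrist_torque"])
E
```

```text
23.9167 [ 0.50343322 -0.17393296  0.04647514] [-0.12194824  0.08511113] [  2.04873365 -48.03278456   0.84124339] [-7.50096955 -0.34625687  0.04254827]
```

Emit:
send_rows --plan '[[[1, 0.02, -0.08, 0, 0], [1, 0.04, -0.16, 0, 0], [1, 0.04, -0.16, 0.2, 0], [1, 0.04, -0.16, 0.4, 0], [1, 0.04, -0.16, 0.6, 0], [1, 0.04, -0.16, 0.8, 0], [1, 0.04, -0.16, 1, 0], [1, 0.04, -0.16, 1, 0]]]'

```text
t: 24.58
tool_pos: [0.5111, -0.1965, 0.2522]
orientation: [3.111, 0.379, 0.018]
force: [0.1, 0.4, 1.0]
opening: 0.0005
gripper_force: 0.0
```

Emit:
send_rows --plan '[[[1, 0.1, 0.2, 0.1, 0], [1, 0.2, 0.4, 0.2, 0], [1, 0.3, 0.6, 0.2, 0], [1, 0.4, 0.8, 0.2, 0], [1, 0.4, 1, 0.2, 0], [1, 0.4, 1, 0.2, 0], [1, 0.4, 1, 0.2, 0]]]'

```text
t: 25.17
tool_pos: [0.5878, 0.0095, 0.2815]
orientation: [-3.116, -0.387, 0.001]
force: [-0.3, 0.0, -0.6]
opening: 0.0005
gripper_force: 0.0
```

```bash
cat > chk.py <<'E'
from h import *
p,d,K,T,c=grab("side"); X=cloud(d,K,T); Y=np.dstack([(X[...,:2]-c0)@R,X[...,2]])
cv2.imwrite("pics/s6.png",p[190:390,160:430])
for yc in(-.097,-.085,-.073,.073,.085,.097):
    m=(abs(Y[...,1]-yc)<.007)&(Y[...,0]<-.08)&(Y[...,0]>-.16)
    q=Y[m]; print(yc,[(z,float(np.median(q[abs(q[:,2]-z)<.003,0]).round(4))) for z in(.025,.03,.035,.04,.05,.055,.06)])
s=telemetry.read_state();print(s["t"],s["force"],s["tool_pos"])
E
python3 chk.py
```

```text
-0.097 [(0.025, nan), (0.03, -0.1075), (0.035, -0.1066), (0.04, -0.1064), (0.05, -0.1057), (0.055, -0.1059), (0.06, -0.105)]
-0.085 [(0.025, nan), (0.03, -0.1085), (0.035, -0.1063), (0.04, -0.1063), (0.05, -0.1061), (0.055, -0.106), (0.06, -0.1058)]
-0.073 [(0.025, -0.0976), (0.03, -0.1052), (0.035, -0.1059), (0.04, -0.1055), (0.05, -0.1055), (0.055, -0.1059), (0.06, -0.1053)]
0.073 [(0.025, nan), (0.03, -0.1097), (0.035, -0.1079), (0.04, -0.1073), (0.05, -0.1064), (0.055, -0.106), (0.06, -0.1057)]
0.085 [(0.025, nan), (0.03, -0.11), (0.035, -0.108), (0.04, -0.1074), (0.05, -0.1065), (0.055, -0.1056), (0.06, -0.1053)]
0.097 [(0.025, -0.096), (0.03, -0.1084), (0.035, -0.1077), (0.04, -0.107), (0.05, -0.106), (0.055, -0.1058), (0.06, -0.1051)]
25.2167 [ 0.49434884 -0.38829937  0.89900981] [0.58755734 0.00725081 0.28150231]
  return _methods._mean(a, axis=axis, dtype=dtype,
  ret = ret.dtype.type(ret / rcount)
```

```bash
python3 - <<'E'
from h import *
s=telemetry.read_state();print(s["q"].round(3),s["t"])
X=np.load("s3.npz")["Y"]
# finger profile from side camera now: points near tool, width (case x) vs height above tip
p,d,K,T,c=grab("side"); X=cloud(d,K,T); Y=np.dstack([(X[...,:2]-c0)@R,X[...,2]]); t=w2c(s["tool_pos"]); z0=s["tool_pos"][2]-.017
m0=(abs(Y[...,1]-t[1])<.06)&(abs(Y[...,0]-t[0])<.12)
for h in range(0,100,6):
    q=Y[m0&(abs(Y[...,2]-z0-h/1000)<.003)]
    if len(q): print(h,len(q),(np.percentile(q[:,0],[2,98])-t[0]).round(4),(np.percentile(q[:,1],[2,98])-t[1]).round(4))
E
```

```text
[-0.075  0.083  1.456  0.     1.603  1.25 ] 25.2167
0 16 [-0.0081  0.0051] [-0.0055  0.0104]
6 51 [-0.0128  0.0114] [-0.0066  0.0108]
12 80 [-0.0157  0.0131] [-0.0061  0.0104]
18 89 [-0.0163  0.0117] [-0.0061  0.011 ]
24 87 [-0.0157  0.014 ] [-0.0071  0.0106]
30 91 [-0.017   0.0129] [-0.0066  0.0106]
36 94 [-0.0171  0.0135] [-0.0066  0.0105]
42 95 [-0.017   0.0145] [-0.0068  0.0108]
48 99 [-0.0181  0.0132] [-0.0071  0.0107]
54 67 [-0.0184  0.0155] [0.0007 0.0109]
60 54 [-0.0177  0.0141] [0.0084 0.011 ]
66 57 [-0.0182  0.0167] [0.0094 0.0111]
72 44 [-0.0178  0.0091] [0.0088 0.0108]
78 2 [-0.0156 -0.0121] [0.0102 0.0105]
84 145 [-0.0867  0.0806] [-0.0323  0.0354]
90 442 [-0.087   0.0801] [-0.0318  0.0369]
96 578 [-0.0868  0.0799] [-0.0318  0.037 ]
```

The profile explains it: the fingertip tapers along its closing line, so it touches the latch near the pivot first. Across that line the sides are straight, so I'll turn the gripper 90° and press again.

Emit:
send_rows --plan '[[[1, -0.08, -0.2, 0, 0.11], [1, -0.16, -0.4, 0, 0.22], [1, -0.24, -0.6, 0, 0.33], [1, -0.32, -0.8, 0, 0.44], [1, -0.38, -0.98, 0, 0.55], [1, -0.38, -0.98, 0, 0.66], [1, -0.38, -0.98, 0, 0.77], [1, -0.38, -0.98, 0, 0.88], [1, -0.38, -0.98, 0, 1], [1, -0.38, -0.98, 0, 1]]]'

```text
t: 26.1
tool_pos: [0.5105, -0.1926, 0.2819]
orientation: [2.507, 1.893, -0.001]
force: [0.7, 0.1, 0.2]
opening: 0.0006
gripper_force: 0.0
```

Emit:
send_rows --plan '[[[1, 0, -0.07, 0, 0.11], [1, 0, -0.07, -0.1, 0.22], [1, 0, -0.07, -0.2, 0.33], [1, 0, -0.07, -0.35, 0.44], [1, 0, -0.07, -0.45, 0.5], [1, 0, -0.07, -0.45, 0.5], [1, 0, -0.07, -0.45, 0.5]]]'

```text
t: 26.68
tool_pos: [0.5103, -0.205, 0.1911]
orientation: [-1.942, -2.466, 0.001]
force: [0.5, -1.0, 1.2]
opening: 0.0005
gripper_force: 0.0
```

```bash
python3 - <<'E'
from h import *
s=telemetry.read_state();print(s["t"],s["tool_pos"],w2c(s["tool_pos"]),s["orientation"],shift(-.145,.085,.041),shift(-.12,.085,.041))
E
```

```text
26.6833 [ 0.51028173 -0.2050139   0.19105545] [-0.15376504  0.0858973 ] [-1.94212507e+00 -2.46584598e+00  1.24529549e-03] [-0.006  0.044 -0.75 ] [-0.036  0.165 -0.75 ]
```

Emit:
send_rows --plan '[[[1, 0, 0, -0.2, 0], [1, 0, 0, -0.4, 0], [1, 0, 0, -0.6, 0], [1, 0, 0, -0.74, 0], [1, 0, 0, -0.74, 0], [1, -0.01, 0.05, -0.74, 0], [1, -0.02, 0.1, -0.74, 0], [1, -0.03, 0.14, -0.74, 0], [1, -0.038, 0.16, -0.74, 0], [1, -0.042, 0.175, -0.74, 0], [1, -0.046, 0.19, -0.74, 0], [1, -0.046, 0.19, -0.74, 0], [1, -0.046, 0.19, -0.74, 0]]]'

```text
t: 27.77
tool_pos: [0.5037, -0.1676, 0.0455]
orientation: [1.934, 2.471, 0.0]
force: [2.5, -3.8, 0.3]
opening: 0.0001
gripper_force: 2.3
```

```bash
python3 - <<'E'
from h import *
s=telemetry.read_state();print(s["t"],s["tool_pos"],w2c(s["tool_pos"]),s["force"])
E
```

```text
27.7667 [ 0.50372531 -0.16761278  0.0455337 ] [-0.11588148  0.08331548] [ 2.49289219 -3.8258013   0.33571553]
```

Emit:
send_rows --plan '[[[1, -0.003, 0.012, 0, 0], [1, -0.006, 0.024, 0, 0], [1, -0.008, 0.035, 0, 0], [1, -0.008, 0.035, 0, 0], [1, -0.008, 0.035, 0, 0]]]'

```text
t: 28.18
tool_pos: [0.5037, -0.167, 0.0472]
orientation: [1.929, 2.462, -0.008]
force: [3.6, -32.3, -1.2]
opening: 0.0001
gripper_force: 16.1
```

Emit:
send_rows --plan '[[[1, 0.02, -0.08, 0, 0], [1, 0.04, -0.16, 0, 0], [1, 0.04, -0.16, 0.2, 0], [1, 0.04, -0.16, 0.4, 0], [1, 0.04, -0.16, 0.6, 0], [1, 0.04, -0.16, 0.8, 0], [1, 0.04, -0.16, 1, 0], [1, 0.04, -0.16, 1, 0]]]'

```text
t: 28.85
tool_pos: [0.5122, -0.1932, 0.2543]
orientation: [1.928, 2.464, 0.005]
force: [1.1, 0.1, 1.3]
opening: 0.0007
gripper_force: 0.0
```

Emit:
send_rows --plan '[[[1, 0.1, 0.2, 0.1, 0], [1, 0.2, 0.4, 0.2, 0], [1, 0.3, 0.6, 0.2, 0], [1, 0.4, 0.8, 0.2, 0], [1, 0.4, 1, 0.2, 0], [1, 0.4, 1, 0.2, 0], [1, 0.4, 1, 0.2, 0]]]'

```text
t: 29.43
tool_pos: [0.5888, 0.0127, 0.2836]
orientation: [-1.929, -2.477, -0.001]
force: [0.0, -1.3, -1.2]
opening: 0.0007
gripper_force: 0.0
```

```bash
python3 chk.py 2>/dev/null
```

```text
-0.097 [(0.025, nan), (0.03, -0.1086), (0.035, -0.107), (0.04, -0.1062), (0.05, -0.1059), (0.055, -0.1058), (0.06, -0.1059)]
-0.085 [(0.025, nan), (0.03, -0.1089), (0.035, -0.1071), (0.04, -0.1063), (0.05, -0.106), (0.055, -0.1061), (0.06, -0.106)]
-0.073 [(0.025, -0.097), (0.03, -0.1025), (0.035, -0.1059), (0.04, -0.1052), (0.05, -0.1056), (0.055, -0.1057), (0.06, -0.1056)]
0.073 [(0.025, nan), (0.03, -0.1082), (0.035, -0.1065), (0.04, -0.1059), (0.05, -0.1055), (0.055, -0.1055), (0.06, -0.1054)]
0.085 [(0.025, nan), (0.03, -0.1077), (0.035, -0.1067), (0.04, -0.1061), (0.05, -0.1054), (0.055, -0.1054), (0.06, -0.1051)]
0.097 [(0.025, -0.0964), (0.03, -0.1062), (0.035, -0.1063), (0.04, -0.1057), (0.05, -0.1054), (0.055, -0.1056), (0.06, -0.105)]
29.4833 [ 0.72954588 -0.50425161  0.86465143] [0.58861786 0.01034268 0.28356167]
```

```bash
python3 -c "
from plant import order
print(order.close_job())"
```

```text
the job is handed in; nothing more can be done
None
```

I tipped the plug socket over so it lies in its trough, shut the lid, and pressed both latches flat; I handed the job in at about 29.5 s of the 72 s, with the bottle and screwdriver positions unchanged when measured and the spool untouched in the pictures.

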